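Refill the new stamp tray in reverse order

TASK

Move the four hand stamps from the coloured cups of the wooden rack into the grey tray beside it, one in each pocket and in reverse order: the stamp that stands leftmost in the rack goes into the rightmost pocket, the next into the next pocket, and so on. Every stamp must end standing upright on its foot, fully down on the floor of its pocket; do not tip a stamp over on the way, and do not push or upset the coffee mug.

Things in the scene. Friction and masses are not known exactly. Their poses are not given: they have to be found in the camera images.
- stamp_red: loose hand stamp with a red handle, 82 mm tall, 50 to 100 g, round about its z axis: black foot 36 mm across and 22 mm high, thin neck 18 mm across, then the plain round handle, 26 mm across, from 38 to 82 mm above the underside. Origin: centre of the underside, z up. It starts upright in the red cup
- stamp_blue: loose hand stamp with a blue handle, 82 mm tall, 50 to 100 g, round about its z axis: black foot 36 mm across and 22 mm high, thin neck 18 mm across, then the plain round handle, 26 mm across, from 38 to 82 mm above the underside. Origin: centre of the underside, z up. It starts upright in the blue cup
- stamp_green: loose hand stamp with a green handle, 82 mm tall, 50 to 100 g, round about its z axis: black foot 36 mm across and 22 mm high, thin neck 18 mm across, then the plain round handle, 26 mm across, from 38 to 82 mm above the underside. Origin: centre of the underside, z up. It starts upright in the green cup
- stamp_yellow: loose hand stamp with a yellow handle, 82 mm tall, 50 to 100 g, round about its z axis: black foot 36 mm across and 22 mm high, thin neck 18 mm across, then the plain round handle, 26 mm across, from 38 to 82 mm above the underside. Origin: centre of the underside, z up. It starts upright in the yellow cup
- cup_red: red square open cup, fixed on the wooden rack, 56 x 56 mm outside, 22 mm high, walls and floor 5 mm thick. The four cups stand side by side in one straight row along their y axes, 60 mm apart, in any order of colours, on a wooden base 12 mm thick lying on the desk. Origin: centre of the underside; x away from the robot, y left along the row (yaw within 0.3 rad), z up
- cup_blue: blue square open cup, fixed on the wooden rack, 56 x 56 mm outside, 22 mm high, walls and floor 5 mm thick. The four cups stand side by side in one straight row along their y axes, 60 mm apart, in any order of colours, on a wooden base 12 mm thick lying on the desk. Origin: centre of the underside; x away from the robot, y left along the row (yaw within 0.3 rad), z up
- cup_green: green square open cup, fixed on the wooden rack, 56 x 56 mm outside, 22 mm high, walls and floor 5 mm thick. The four cups stand side by side in one straight row along their y axes, 60 mm apart, in any order of colours, on a wooden base 12 mm thick lying on the desk. Origin: centre of the underside; x away from the robot, y left along the row (yaw within 0.3 rad), z up
- cup_yellow: yellow square open cup, fixed on the wooden rack, 56 x 56 mm outside, 22 mm high, walls and floor 5 mm thick. The four cups stand side by side in one straight row along their y axes, 60 mm apart, in any order of colours, on a wooden base 12 mm thick lying on the desk. Origin: centre of the underside; x away from the robot, y left along the row (yaw within 0.3 rad), z up
- grey_tray: fixed grey tray on the desk, beside the wooden rack on either side of it, 66 (x) x 246 (y) x 26 mm high, walls and floor 6 mm thick, with four square pockets 54 x 54 mm and 20 mm deep, in a row along y: pocket centres at y = +90, +30, -30 and -90 mm, x = 0. Origin: centre of the underside; x away from the robot, y left along the row (yaw within 0.3 rad), z up
- coffee_mug: loose white coffee mug behind the racks, 76 mm across, 90 mm high, with a handle. Origin: centre of the underside
Things that resemble listed ones, but are neither listed nor needed, are in the scene too. What is shaped like the stamp_green but orange is not meant. What is shaped like the stamp_yellow but orange or white is not meant.

How it is judged:
By the outcome, as a careful person would: the job done as asked, in the order asked, and still so for the second after the job is handed in, with the robot touching nothing.
It also fails if it takes over 115 s, if anything falls off the work surface, if the arm or the gripper's body presses on something with over 40 N, if the wrist force passes 120 N, or if a joint passes its speed limit or range.

ROBOT

A 6-joint arm with a two-finger parallel gripper is mounted at the origin on the work surface. World frame = base frame: x ahead of the robot, y to its left, z up, the work surface at z = 0. Lengths are in mm, angles in rad, forces in N, time in s.
With the tool pointing down it reaches from about 325 to 900 mm from the base axis. Payload 6.1 kg.
Tool frame: the origin (TCP) lies at the very end of the fingers, on their centre line; the grasp point (between the pads) lies 19 mm behind it (r.grip_point_offset is the distance from the TCP to the grasp point, in mm); z points along the fingers, y is the line along which they close (so a half turn about z gives the same grasp; the last joint's range is limited). The gripper opens to 87 mm and grips with 3 to 60 N. Pads are 19 mm wide; open, the fingers measure 117 mm over their backs; the gripper's body (75 mm by 190 mm) begins 51 mm behind the grasp point.
Start: joints at [1.175, 0.22, 1.526, -0, 1.395, -0.126], TCP at [166.585, 602.383, 222.538] pointing down, gripper open.
Joint ranges: [-2.98, 2.98], [-0.91, 2.08], [0.09, 2.57], [-1.24, 4.39], [0.2, 2.65], [-2.68, 2.68]. Speed limits (rad/s): [2.57, 2.57, 3.01, 3.14, 3.14, 3.14].

INTERFACE

Orientations are given as a unit quaternion [w, x, y, z].
In Python, from cell import r, eyes, spotter gives the robot as it stands. The module is installed in compiled form; this text tells all that it offers.
- The arm moves only by the tool play_rows, never from a script. Its arguments are lists of equal length, an entry for each row: "gripper": the closure, from 0 (fully open) to 1 (shut); "delta_pos": the shift along the world's x, y, z in units of 30 mm (1.0 is 30 mm), a list of three; "turn": the turn, a rotation vector about the world's x, y, z in units of 6 degrees (1.0 is 6 degrees), a list of three. A call has exactly 8 rows; each row shifts and turns the commanded pose from where the row before left it; what a row does not reach is not made up. A row lasts 1/10 s, in which the tool goes at most 50 mm and 8.59 degrees, less where a joint would pass 70% of its speed; a pose out of reach is approached as far as the arm can. A call with a number of a shift or a turn outside -1 to 1 is refused whole. A call with a gripper value outside its range is refused whole. The fingers move at their own pace and stop on an object; the grip force is fixed at half the most. Time passes only in rows, so rows that do not move let the fingers close, or fill a call up. It gives the time, the measured TCP pose, the force, the opening and the grip force at its end, in the units of the state.
- r.get_state(): the state, without advancing time (a new reading comes with each control period).
- eyes.camera(name): name is "scene" or "top"; returns a dict with "image" (480x640x3 uint8, red, green, blue), "fx", "fy", "cx", "cy" (pixels), "rvec" (rotation vector, rad) and "tvec" (3), from world to camera coordinates, as OpenCV has them. Camera axes: x right, y down, z forward; pixel columns grow to the right and rows downward; lengths in mm; the calibration is good to about 2 mm. A picture is of the moment at which its call begins. There is no depth.
- r.sign_off(): hands the job in; it is judged then, once.
Trained networks look in the newest picture that a camera, given by its name, has taken for a name from the list of things; names that differ only in an ending like _2 or _b are one class to them, and where a whole thing is asked for, a point or a joint stands for the part that bears it (a point fixed in the world has none). Each returns a list of dicts, best first, with "p" (0 to 1); they miss things now and then, are a little off and sometimes report something else, mostly with a low value. They report only what shows in the picture. A call takes as long as a camera call. They do not tell look-alikes from the thing itself.
- spotter.look_for(camera, thing): "location" ([x, y, z] in mm, in world coordinates, good to about 4 mm: the middle of the surface that is visible of it).
- spotter.cut_out(camera, thing): "pixels" (480x640 bool, what is visible of it).
- spotter.tip_of(camera, thing): "location" ([x, y, z] in mm, in world coordinates, good to about 4 mm: a listed point, or the origin of a listed thing).
The state is a dict: "time_s": time; "joints": joint angles; "qvel": joint speeds; "effort": joint torques, N m; "tool_pos": TCP position; "tcp_rot": TCP orientation; "wrist_force": force on the tool from outside, world axes, zero at the start; "moment": the same for the moment, N m; "opening": opening from 0.0 (shut) to 1.0 (fully open); "gripper_force": force on a finger pad.
Only numpy, scipy, OpenCV 4.12 (cv2) and the standard library are available. Lean on these libraries where they do the work, as an engineer would, in place of code of your own. Each camera call takes 0.05 s, during which the arm holds its last target. There are 200 camera calls.

## Working session

There is one attempt and no reset: what is moved stays moved. The work goes in short steps, Python scripts to look and compute and a tool call to move; the robot and the scene stay as the last step left them, time stands still between calls to the robot, and variables do not carry over. Pictures are saved under pics/ and viewed, at most 14 in all, crops included, and the job is handed in when it is done.

Besides the shell and the picture viewer there is one more tool, called after ">>>" by a JSON object that holds its "fn" and its "kwargs". play_rows: Moves the arm, as the interface text tells. Shifts and turns lie within -1 to 1; 1 stands for 30 mm of shift or 6 degrees of turn. Its arguments: {"type":"object","properties":{"gripper":{"type":"array"},"delta_pos":{"type":"array"},"turn":{"type":"array"}},"required":["gripper","delta_pos","turn"]}

```bash
mkdir -p pics; cat > h.py <<'E'
import numpy as np,cv2
from cell import r,eyes,spotter
def save(c,n): cv2.imwrite(f'pics/{n}.png',c['image'][:,:,::-1])
def P(c):
    R=cv2.Rodrigues(np.array(c['rvec'],float))[0]
    K=np.array([[c['fx'],0,c['cx']],[0,c['fy'],c['cy']],[0,0,1]],float)
    return K@np.c_[R,np.array(c['tvec'],float).reshape(3)]
def tri(Pa,a,Pb,b):
    X=cv2.triangulatePoints(Pa,Pb,np.array(a,float).reshape(2,1),np.array(b,float).reshape(2,1))[:,0];return X[:3]/X[3]
def onz(Pm,px,z):
    A=np.c_[Pm[:,:2],-np.array([px[0],px[1],1.])];s=np.linalg.solve(A,-(Pm[:,2]*z+Pm[:,3]));return s[:2]
E
python3 - <<'E'
from h import *
for n in('scene','top'):
    c=eyes.camera(n);save(c,n+'0')
    for t in ['stamp_red','stamp_blue','stamp_green','stamp_yellow','cup_red','cup_blue','cup_green','cup_yellow','grey_tray','coffee_mug']:
        print(n,t,[(np.round(d['location']).tolist(),round(d['p'],2)) for d in spotter.tip_of(n,t)][:4])
print(r.get_state())
E
```

```text
scene stamp_red [([478.0, 271.0, 10.0], 0.75)]
scene stamp_blue [([480.0, 154.0, 14.0], 0.87)]
scene stamp_green [([593.0, 67.0, -1.0], 0.92), ([382.0, 101.0, -0.0], 0.9), ([478.0, 97.0, 13.0], 0.58)]
scene stamp_yellow [([382.0, 253.0, -4.0], 0.91), ([486.0, 217.0, 14.0], 0.8), ([573.0, 188.0, -3.0], 0.77)]
scene cup_red [([478.0, 272.0, 14.0], 0.89)]
scene cup_blue [([479.0, 154.0, 7.0], 0.79)]
scene cup_green [([488.0, 94.0, 14.0], 0.86)]
scene cup_yellow [([477.0, 217.0, 12.0], 0.91)]
scene grey_tray [([538.0, -172.0, 1.0], 0.8)]
scene coffee_mug [([742.0, -13.0, 4.0], 0.73)]
top stamp_red [([476.0, 272.0, 15.0], 0.77)]
top stamp_blue [([480.0, 152.0, 18.0], 0.62)]
top stamp_green [([482.0, 100.0, 18.0], 0.89), ([593.0, 67.0, 3.0], 0.75), ([388.0, 104.0, 2.0], 0.71)]
top stamp_yellow [([572.0, 192.0, -1.0], 0.89), ([482.0, 218.0, 19.0], 0.73), ([388.0, 258.0, -0.0], 0.69)]
top cup_red [([473.0, 279.0, 16.0], 0.57)]
top cup_blue []
top cup_green [([483.0, 92.0, 8.0], 0.93), ([534.0, -172.0, 0.0], 0.37)]
top cup_yellow [([477.0, 216.0, 11.0], 0.79)]
top grey_tray [([533.0, -173.0, -0.0], 0.68)]
top coffee_mug [([737.0, -14.0, -1.0], 0.86), ([532.0, -174.0, -1.0], 0.56)]
{'time_s': 1.1, 'joints': array([ 1.17487745e+00,  2.20387525e-01,  1.52649261e+00, -2.79027010e-06,
        1.39468328e+00, -1.26108613e-01]), 'qvel': array([-1.34139354e-03, -1.22035755e-04,  9.04653134e-05,  2.27254710e-04,
        4.95878143e-04,  8.51156138e-04]), 'effort': array([ 5.19191617e-04, -4.94590330e+01, -3.87704730e+01,  6.99712196e-02,
        4.71935619e-02, -1.06054833e-04]), 'tool_pos': array([166.60372921, 602.38830889, 222.54929163]), 'tcp_rot': array([5.09947746e-06, 1.34496063e-01, 9.90914128e-01, 1.37688609e-05]), 'wrist_force': array([ 0.14209389, -0.07996923,  0.26026326]), 'moment': array([ 0.05376234, -0.04913502,  0.02392842]), 'gripper_force': 0.0, 'opening': 0.9995394172153592}
```

View pics/scene0.png

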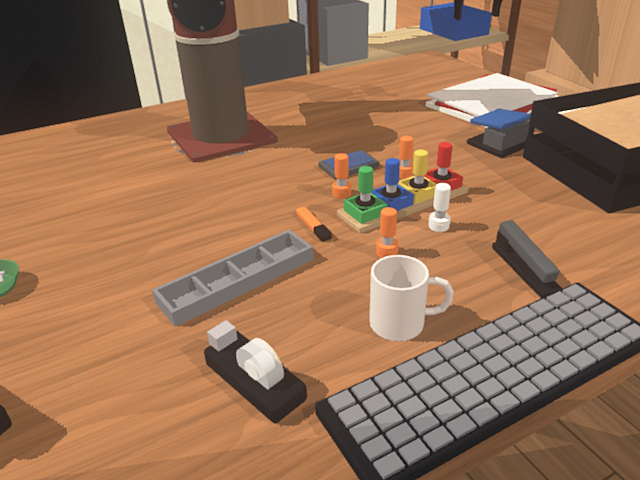

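View pics/top0.png

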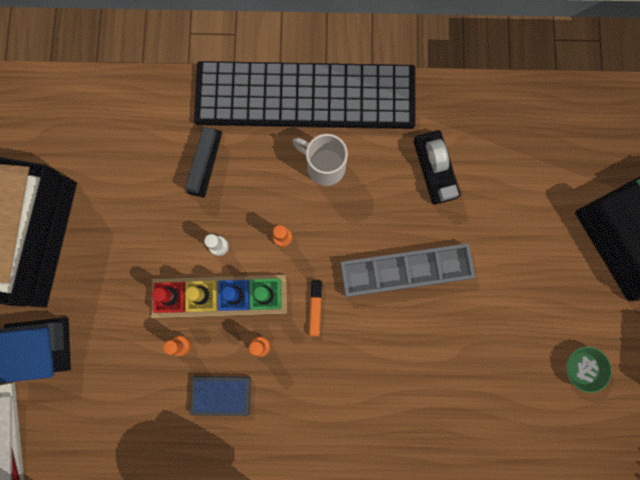

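Scene view: the rack row runs green (365,190), blue (392,180), yellow (420,170), red (444,160). The tray is at (235,275) and the mug at (400,297). The top view has the robot at the bottom. Left to right there, the row is red (165,295), yellow (198,295), blue (232,295), green (263,293), and the tray is at (407,270).

The look-alikes all stand on the desk: orange at (177,346), (260,347) and (282,237), and white at (215,245). The four meant are the ones in the cups. I'll confirm that in enlarged crops and measure.

```bash
python3 - <<'E'
from h import *
t=eyes.camera('top')['image'];s=eyes.camera('scene')['image']
a=cv2.resize(t[230:365,145:295],None,fx=4,fy=4,interpolation=2)
cv2.imwrite('pics/ctop.png',cv2.copyMakeBorder(a,0,0,0,0,0)[:,:,::-1])
b=cv2.resize(s[125:265,325:475],None,fx=4,fy=4,interpolation=2);cv2.imwrite('pics/cscene.png',b[:,:,::-1])
g=cv2.resize(t[235:305,335:480],None,fx=5,fy=5,interpolation=2);cv2.imwrite('pics/ctray.png',g[:,:,::-1])
h=cv2.resize(s[225:330,145:325],None,fx=4,fy=4,interpolation=2);cv2.imwrite('pics/ctrays.png',h[:,:,::-1])
E
```

```text
(no output)
```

View pics/ctop.png

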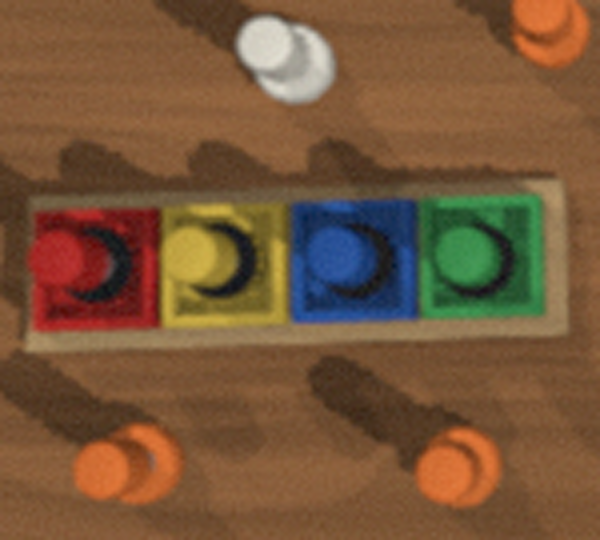

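View pics/cscene.png

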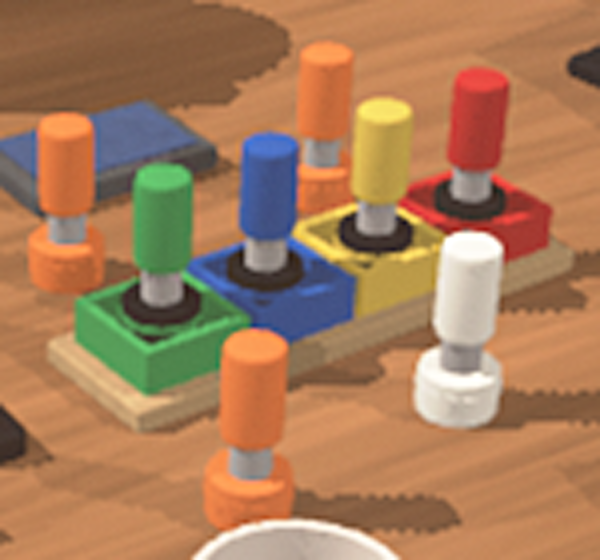

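View pics/ctray.png

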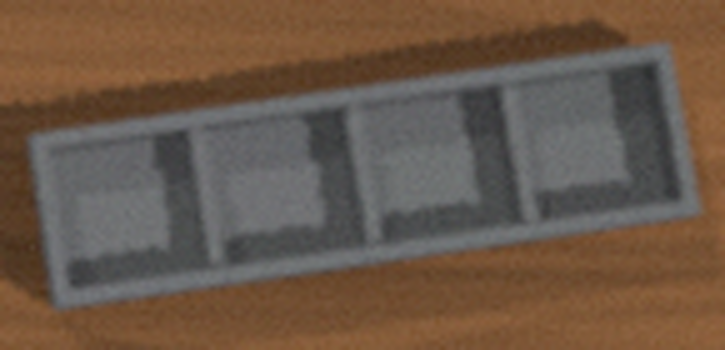

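View pics/ctrays.png

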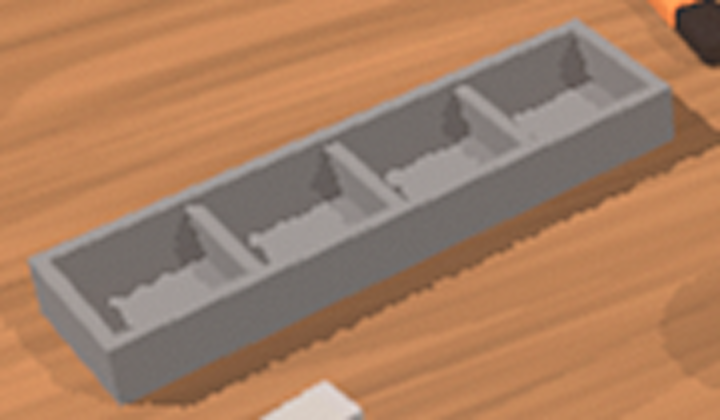

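Crops: top view (4x) shows the coloured black-footed stamps in their cups, red (57,257), yellow (197,253), blue (337,252), green (465,255). The orange and white ones stand on the desk with orange or white feet, so they are not meant. Scene crop handle tops are green (163,175), blue (271,144), yellow (384,108), red (481,78). The tray is empty and its rim corners are clear in both views.

```bash
python3 - <<'E'
from h import *
ct=eyes.camera('top');cs=eyes.camera('scene');T=P(ct);S=P(cs)
tt=lambda p:np.array(p)/4+[145,230]-.4; ss=lambda p:np.array(p)/4+[325,125]-.4
for n,a,b in [('red',(57,257),(481,78)),('yel',(197,253),(384,108)),('blu',(337,252),(271,144)),('gre',(465,255),(163,175))]:
    print(n,tri(T,tt(a),S,ss(b)).round(1),onz(T,tt(a),99).round(1),onz(S,ss(b),99).round(1))
t5=lambda p:np.array(p)/5+[335,235]-.4; s4=lambda p:np.array(p)/4+[145,225]-.4
C=[]
for a,b in [((668,44),(110,350)),((30,135),(672,92)),((55,305),(577,20)),((700,213),(30,258))]:
    X=tri(T,t5(a),S,s4(b));print(X.round(1),onz(T,t5(a),26).round(1));C.append(X)
C=np.array(C);c=C.mean(0);d=(C[1]+C[2]-C[0]-C[3])/2;u=d[:2]/np.linalg.norm(d[:2]);print('tray',c.round(1),np.linalg.norm(d),'yaw',np.degrees(np.arctan2(-u[0],u[1])))
for k in(90,30,-30,-90):print(k,(c[:2]+k*u).round(1))
R=[onz(T,tt(p),34) for p in [(33,212),(35,330),(543,195),(543,315)]];print('cups',np.round(R,1),np.mean(R,0))
l=(R[0]+R[1]-R[2]-R[3])/2;print(np.linalg.norm(l),np.degrees(np.arctan2(-l[0],l[1])))
u=l/np.linalg.norm(l);[print((np.mean(R,0)+k*u).round(1)) for k in(90,30,-30,-90)]
E
```

```text
red [476.  272.6  98.7] [476.4 273.2] [476.4 271.3]
yel [479.6 212.6  99.8] [479.4 212.3] [478.4 214.3]
blu [480.9 151.2  98.6] [481.  151.3] [481.5 150.5]
gre [480.7  95.3  98.4] [480.8  95.5] [481.6  94.4]
[ 586.6 -287.6   25.4] [ 586.6 -287.1]
[547.1 -45.5  23.1] [547. -45.]
[482.8 -56.1  25.2] [483.1 -55.3]
[ 522.3 -298.3   25.8] [ 522.4 -297.9]
tray [ 534.7 -171.9   24.9] 245.3145135595605 yaw 9.27209773347621
90 [520.2 -83.1]
30 [ 529.9 -142.3]
-30 [ 539.5 -201.5]
-90 [ 549.2 -260.7]
cups [[499.8 305.4]
 [445.3 300.9]
 [512.5  67.5]
 [456.8  65.7]] [478.59499341 184.87232497]
236.84078089390323 2.9244019630835583
[474.  274.8]
[477.1 214.8]
[480.1 154.9]
[483.2  95. ]
```

>>> {"fn": "play_rows", "kwargs": {"gripper": [0,0,0,0,0,0,0,0], "delta_pos": [[0.645,-0.688,0],[0.645,-0.688,0],[0.645,-0.688,0],[0.645,-0.688,0],[0.645,-0.688,0],[0.645,-0.688,0],[0.645,-0.688,0],[0.645,-0.688,0]], "turn": [[0,0,-1],[0,0,-1],[0,0,-1],[0,0,-1],[0,0,-1],[0,0,-1],[0,0,-1],[0,0,-1]]}}

```text
time_s: 2.1
tool_pos: [322.1, 436.4, 222.7]
tcp_rot: [0.0, 0.528, 0.849, 0.0]
wrist_force: [-0.5, -0.0, 0.6]
opening: 0.999
gripper_force: 0.0
```

>>> {"fn": "play_rows", "kwargs": {"gripper": [0,0,0,0,0,0,0,0], "delta_pos": [[0.645,-0.688,-0.3],[0.645,-0.688,-0.3],[0.645,-0.688,-0.3],[0.645,-0.688,-0.3],[0.645,-0.688,-0.3],[0.645,-0.688,-0.3],[0.645,-0.688,-0.3],[0.645,-0.688,-0.3]], "turn": [[0,0,-0.5],[0,0,-0.5],[0,0,-0.5],[0,0,-0.5],[0,0,-0.5],[0,0,-0.5],[0,0,-0.5],[0,0,-0.5]]}}

```text
time_s: 2.9
tool_pos: [477.0, 271.2, 150.4]
tcp_rot: [0.0, 0.692, 0.722, 0.0]
wrist_force: [-1.0, 1.3, 0.2]
opening: 1.002
gripper_force: 0.0
```

```bash
python3 - <<'E'
from h import *
s=r.get_state();print(s['time_s'],s['tool_pos'],s['tcp_rot'],s['joints'],s['opening'])
E
```

```text
2.9 [476.97924878 271.2416369  150.38458402] [8.88691958e-05 6.92031464e-01 7.21867300e-01 2.14920570e-04] [3.73308767e-01 1.02051095e-01 1.79966535e+00 2.02115086e-05
 1.23941146e+00 3.31104819e-01] 1.0019951450620657
```

>>> {"fn": "play_rows", "kwargs": {"gripper": [0,0,0,0,0,0,0,0], "delta_pos": [[0,0.04,-0.4],[0,0,-0.5],[0,0,-0.5],[0,0,-0.5],[0,0,-0.5],[0,0,-0.4],[0,0,-0.2],[0,0,0]], "turn": [[0,0,0],[0,0,0],[0,0,0],[0,0,0],[0,0,0],[0,0,0],[0,0,0],[0,0,0]]}}

```text
time_s: 3.7
tool_pos: [475.4, 273.2, 59.3]
tcp_rot: [-0.0, 0.691, 0.723, -0.001]
wrist_force: [0.1, -0.4, 0.8]
opening: 1.002
gripper_force: 0.0
```

>>> {"fn": "play_rows", "kwargs": {"gripper": [1,1,1,1,1,1,1,1], "delta_pos": [[0,0,0],[0,0,0],[0,0,0],[0,0,0],[0,0,0],[0,0,0],[0,0,0],[0,0,0]], "turn": [[0,0,0],[0,0,0],[0,0,0],[0,0,0],[0,0,0],[0,0,0],[0,0,0],[0,0,0]]}}

```text
time_s: 4.5
tool_pos: [476.2, 273.3, 60.5]
tcp_rot: [-0.0, 0.691, 0.723, -0.0]
wrist_force: [-1.2, 0.5, 0.5]
opening: 0.351
gripper_force: 0.0
```

>>> {"fn": "play_rows", "kwargs": {"gripper": [1,1,1,1,1,1,1,1], "delta_pos": [[0,0,0],[0,0,0],[0,0,0],[0,0,0],[0,0,0.2],[0,0,0.4],[0,0,0.6],[0,0,0.8]], "turn": [[0,0,0],[0,0,0],[0,0,0],[0,0,0],[0,0,0],[0,0,0],[0,0,0],[0,0,0]]}}

```text
time_s: 5.3
tool_pos: [475.6, 273.1, 121.2]
tcp_rot: [-0.0, 0.691, 0.723, -0.001]
wrist_force: [0.2, -0.3, -0.5]
opening: 0.287
gripper_force: 30.0
```

>>> {"fn": "play_rows", "kwargs": {"gripper": [1,1,1,1,1,1,1,1], "delta_pos": [[0,0,0.8],[0,0,0.8],[0,-0.3,0],[0,-0.6,0],[0,-0.9,0],[0,-0.9,0],[0,-0.9,0],[0,-0.9,0]], "turn": [[0,0,0],[0,0,0],[0,0,0],[0,0,0],[0,0,0],[0,0,0],[0,0,0],[0,0,0]]}}

```text
time_s: 6.1
tool_pos: [475.5, 136.8, 168.0]
tcp_rot: [-0.0, 0.691, 0.723, -0.0]
wrist_force: [-0.6, 0.7, -0.5]
opening: 0.29
gripper_force: 30.0
```

>>> {"fn": "play_rows", "kwargs": {"gripper": [1,1,1,1,1,1,1,1], "delta_pos": [[0.15,-0.9,0],[0.15,-0.9,0],[0.15,-0.9,0],[0.15,-0.9,0],[0.15,-0.9,0],[0.15,-0.9,0],[0.15,-0.9,0],[0.15,-0.9,0]], "turn": [[0,0,0],[0,0,0],[0,0,0],[0,0,0],[0,0,0],[0,0,0],[0,0,0],[0,0,0]]}}

```text
time_s: 6.9
tool_pos: [511.5, -79.1, 168.0]
tcp_rot: [-0.0, 0.691, 0.723, -0.0]
wrist_force: [0.2, 0.2, -0.3]
opening: 0.29
gripper_force: 30.0
```

>>> {"fn": "play_rows", "kwargs": {"gripper": [1,1,1,1,1,1,1,1], "delta_pos": [[0.2,-0.9,0],[0.15,-0.9,0],[0.15,-0.9,0],[0.15,-0.9,0],[0.15,-0.9,0],[0.15,-0.7,0],[0.15,-0.5,0],[0.15,-0.4,0]], "turn": [[0,0,0],[0,0,0],[0,0,0],[0,0,0],[0,0,0],[0,0,0],[0,0,0],[0,0,0]]}}

```text
time_s: 7.7
tool_pos: [549.3, -261.6, 168.0]
tcp_rot: [-0.0, 0.692, 0.722, -0.0]
wrist_force: [0.8, -1.0, -0.1]
opening: 0.293
gripper_force: 30.0
```

>>> {"fn": "play_rows", "kwargs": {"gripper": [1,1,1,1,1,1,1,1], "delta_pos": [[0,0,-0.5],[0,0,-0.7],[0,0,-0.7],[0,0,-0.7],[0,0,-0.6],[0,0,-0.4],[0,0,-0.2],[0,0,-0.1]], "turn": [[0,0,0],[0,0,0],[0,0,0],[0,0,0],[0,0,0],[0,0,0],[0,0,0],[0,0,0]]}}

```text
time_s: 8.5
tool_pos: [549.5, -260.0, 50.8]
tcp_rot: [-0.001, 0.691, 0.723, -0.0]
wrist_force: [-0.1, -0.8, 0.2]
opening: 0.289
gripper_force: 30.0
```

>>> {"fn": "play_rows", "kwargs": {"gripper": [1,1,1,1,1,1,1,1], "delta_pos": [[0,0,0],[0,0,-0.03],[0,0,-0.03],[0,0,0],[0,0,0],[0,0,0],[0,0,0],[0,0,0]], "turn": [[0,0,0],[0,0,0],[0,0,0],[0,0,0],[0,0,0],[0,0,0],[0,0,0],[0,0,0]]}}

```text
time_s: 9.3
tool_pos: [549.7, -260.7, 49.8]
tcp_rot: [0.0, 0.691, 0.723, 0.0]
wrist_force: [-0.2, -1.0, 0.1]
opening: 0.285
gripper_force: 30.0
```

```bash
python3 - <<'E'
from h import *
c=eyes.camera('scene')['image'];cv2.imwrite('pics/p1.png',cv2.resize(c[120:330,140:460],None,fx=2.5,fy=2.5)[:,:,::-1])
E
```

```text
(no output)
```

View pics/p1.png

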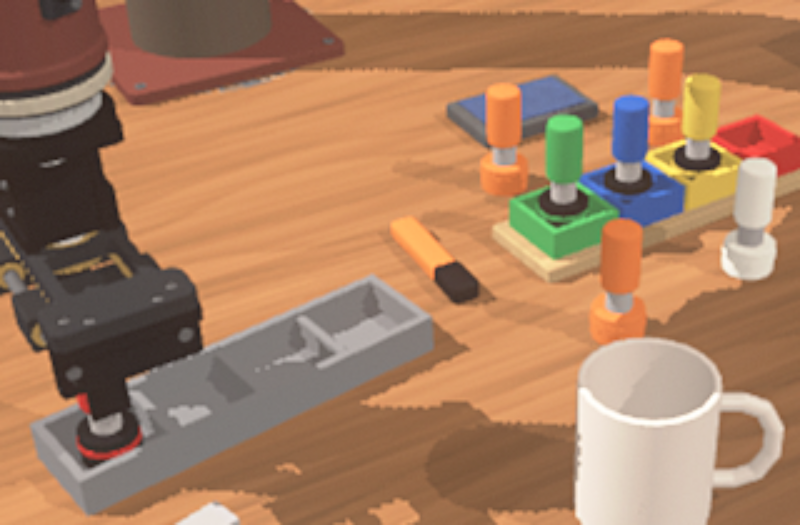

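The red stamp is upright and its foot (110,440) is inside the rightmost pocket, just above the floor. Next I creep down to contact and release.

>>> {"fn": "play_rows", "kwargs": {"gripper": [1,1,1,1,1,1,1,1], "delta_pos": [[0,0,-0.02],[0,0,-0.02],[0,0,-0.02],[0,0,0],[0,0,0],[0,0,0],[0,0,0],[0,0,0]], "turn": [[0,0,0],[0,0,0],[0,0,0],[0,0,0],[0,0,0],[0,0,0],[0,0,0],[0,0,0]]}}

```text
time_s: 10.15
tool_pos: [549.9, -260.8, 49.4]
tcp_rot: [0.0, 0.691, 0.723, -0.0]
wrist_force: [-3.3, 2.5, 9.0]
opening: 0.292
gripper_force: 30.0
```

>>> {"fn": "play_rows", "kwargs": {"gripper": [0,0,0,0,0,0,0,0], "delta_pos": [[0,0,0],[0,0,0],[0,0,0],[0,0,0],[0,0,0],[0,0,0.4],[0,0,0.8],[0,0,0.9]], "turn": [[0,0,0],[0,0,0],[0,0,0],[0,0,0],[0,0,0],[0,0,0],[0,0,0],[0,0,0]]}}

```text
time_s: 10.95
tool_pos: [549.1, -260.3, 111.4]
tcp_rot: [-0.001, 0.691, 0.723, -0.0]
wrist_force: [0.9, -0.9, -1.2]
opening: 0.933
gripper_force: 0.0
```

>>> {"fn": "play_rows", "kwargs": {"gripper": [0,0,0,0,0,0,0,0], "delta_pos": [[0,0,0.9],[0,0.3,0.5],[-0.15,0.8,0],[-0.15,1,0],[-0.15,1,0],[-0.15,1,0],[-0.15,1,0],[-0.15,1,0]], "turn": [[0,0,0],[0,0,0],[0,0,0],[0,0,0],[0,0,0],[0,0,0],[0,0,0],[0,0,0]]}}

```text
time_s: 11.75
tool_pos: [522.0, -75.9, 153.0]
tcp_rot: [-0.0, 0.691, 0.723, 0.0]
wrist_force: [0.9, 0.1, 0.3]
opening: 1.002
gripper_force: 0.0
```

```bash
python3 - <<'E'
from h import *
c=eyes.camera('scene')['image'];cv2.imwrite('pics/p2.png',cv2.resize(c[180:330,140:330],None,fx=3,fy=3)[:,:,::-1])
E
```

```text
(no output)
```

View pics/p2.png

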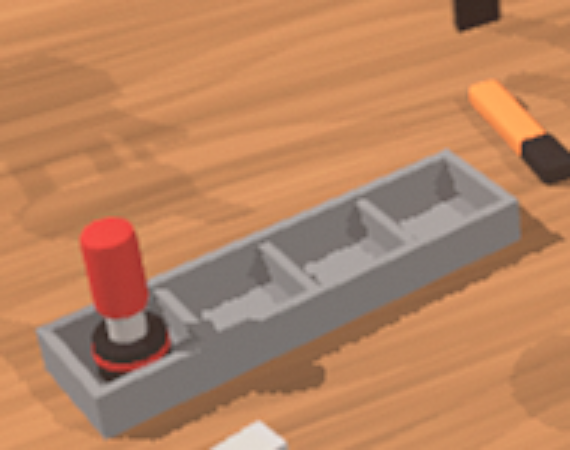

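Red stands upright in the rightmost pocket at crop (110,290). I'll check its height from both views as the arm moves on.

```bash
python3 - <<'E'
from h import *
ct=eyes.camera('top');save(ct,'t2');cs=eyes.camera('scene');T=P(ct);S=P(cs)
def mask(im):
    h=cv2.cvtColor(im,cv2.COLOR_RGB2HSV);return ((h[...,0]<6)|(h[...,0]>172))&(h[...,1]>150)&(h[...,2]>70)
m=mask(ct['image'])[225:310,330:490];print('top',np.argwhere(m).min(0)+[225,330],np.argwhere(m).max(0)+[225,330],m.sum())
m2=mask(cs['image'])[200:330,140:220];print('sc',np.argwhere(m2).min(0)+[200,140],np.argwhere(m2).max(0)+[200,140],m2.sum())
def prj(M,X):
    x=M@np.r_[X,1];return (x[:2]/x[2]).round(1)
for z in(6,88,44):print(z,prj(T,[549.5,-261,z]),prj(S,[549.5,-261,z]))
a=np.linspace(0,6.28,60)
for n,M in(('T',T),('S',S)):
    q=np.array([prj(M,[549.5+13*np.cos(t),-261+13*np.sin(t),z]) for t in a for z in(44,88)]);print(n,q.min(0),q.max(0))
cv2.imwrite('pics/ct2.png',cv2.resize(ct['image'][235:305,335:480],None,fx=5,fy=5,interpolation=2)[:,:,::-1])
E
```

```text
top [236 344] [271 468] 244
sc [253 167] [303 195] 632
6 [452.3 263.6] [185.1 301.3]
88 [463.2 258.9] [175.3 256.4]
44 [457.1 261.5] [180.7 281.1]
T [450.1 251.6] [470.5 268.5]
S [165.7 250.9] [189.9 286.9]
```

View pics/ct2.png

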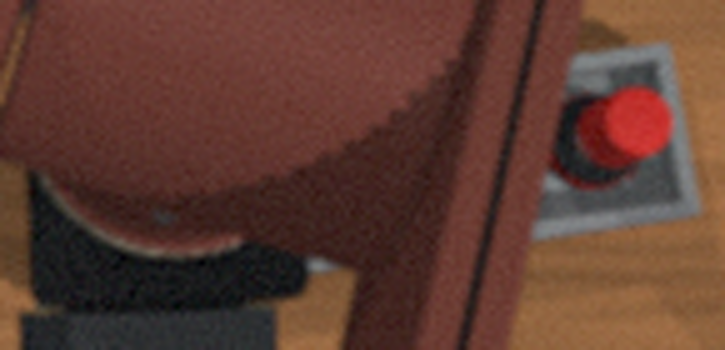

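Red's top matches the predicted 88 mm within 1 mm in both views, so it is fully down. Next is yellow.

>>> {"fn": "play_rows", "kwargs": {"gripper": [0,0,0,0,0,0,0,0], "delta_pos": [[-0.15,1,0],[-0.15,1,0],[-0.15,1,0],[-0.15,1,0],[-0.15,1,0],[-0.15,1,0],[-0.15,1,0],[-0.15,1,0]], "turn": [[0,0,0],[0,0,0],[0,0,0],[0,0,0],[0,0,0],[0,0,0],[0,0,0],[0,0,0]]}}

```text
time_s: 12.7
tool_pos: [486.9, 162.8, 153.1]
tcp_rot: [0.0, 0.692, 0.722, 0.0]
wrist_force: [0.3, 0.2, 0.1]
opening: 1.002
gripper_force: 0.0
```

>>> {"fn": "play_rows", "kwargs": {"gripper": [0,0,0,0,0,0,0,0], "delta_pos": [[-0.2,0.9,0],[0,0.5,0],[0,0.2,0],[0,0,0],[0,0,-0.3],[0,0,-0.6],[0,0,-0.7],[0,0,-0.7]], "turn": [[0,0,0],[0,0,0],[0,0,0],[0,0,0],[0,0,0],[0,0,0],[0,0,0],[0,0,0]]}}

```text
time_s: 13.5
tool_pos: [480.9, 209.0, 82.7]
tcp_rot: [0.0, 0.692, 0.722, -0.0]
wrist_force: [0.1, 0.1, -0.4]
opening: 0.997
gripper_force: 0.0
```

>>> {"fn": "play_rows", "kwargs": {"gripper": [0,0,0,1,1,1,1,1], "delta_pos": [[-0.03,0.11,-0.4],[0,0,-0.25],[0,0,-0.1],[0,0,0],[0,0,0],[0,0,0],[0,0,0],[0,0,0]], "turn": [[0,0,0],[0,0,0],[0,0,0],[0,0,0],[0,0,0],[0,0,0],[0,0,0],[0,0,0]]}}

```text
time_s: 14.3
tool_pos: [480.1, 213.7, 61.9]
tcp_rot: [0.0, 0.691, 0.723, 0.0]
wrist_force: [0.8, 0.6, -0.4]
opening: 0.633
gripper_force: 0.0
```

>>> {"fn": "play_rows", "kwargs": {"gripper": [1,1,1,1,1,1,1,1], "delta_pos": [[0,0,0],[0,0,0],[0,0,0],[0,0,0],[0,0,0],[0,0,0],[0,0,0],[0,0,0.2]], "turn": [[0,0,0],[0,0,0],[0,0,0],[0,0,0],[0,0,0],[0,0,0],[0,0,0],[0,0,0]]}}

```text
time_s: 15.1
tool_pos: [479.0, 213.4, 66.7]
tcp_rot: [-0.0, 0.691, 0.723, -0.001]
wrist_force: [-0.6, -0.1, -1.4]
opening: 0.291
gripper_force: 30.0
```

>>> {"fn": "play_rows", "kwargs": {"gripper": [1,1,1,1,1,1,1,1], "delta_pos": [[0,0,0.6],[0,0,0.9],[0,0,0.9],[0,0,0.9],[0,-0.3,0],[0,-0.7,0],[0,-1,0],[0,-1,0]], "turn": [[0,0,0],[0,0,0],[0,0,0],[0,0,0],[0,0,0],[0,0,0],[0,0,0],[0,0,0]]}}

```text
time_s: 15.9
tool_pos: [479.1, 122.6, 165.7]
tcp_rot: [-0.0, 0.691, 0.723, -0.0]
wrist_force: [0.1, -0.3, 0.1]
opening: 0.29
gripper_force: 30.1
```

>>> {"fn": "play_rows", "kwargs": {"gripper": [1,1,1,1,1,1,1,1], "delta_pos": [[0.15,-1,0],[0.15,-1,0],[0.15,-1,0],[0.15,-1,0],[0.15,-1,0],[0.15,-1,0],[0.15,-1,0],[0.15,-1,0]], "turn": [[0,0,0],[0,0,0],[0,0,0],[0,0,0],[0,0,0],[0,0,0],[0,0,0],[0,0,0]]}}

```text
time_s: 16.7
tool_pos: [515.1, -117.8, 165.6]
tcp_rot: [-0.0, 0.691, 0.723, -0.0]
wrist_force: [0.0, 1.0, -0.1]
opening: 0.292
gripper_force: 30.1
```

>>> {"fn": "play_rows", "kwargs": {"gripper": [1,1,1,1,1,1,1,1], "delta_pos": [[0.2,-1,0],[0.2,-0.9,0],[0.2,-0.6,0],[0.2,-0.3,0],[0,0,0],[0,0,-0.4],[0,0,-0.5],[0,0,-0.5]], "turn": [[0,0,0],[0,0,0],[0,0,0],[0,0,0],[0,0,0],[0,0,0],[0,0,0],[0,0,0]]}}

```text
time_s: 17.5
tool_pos: [539.2, -199.0, 122.6]
tcp_rot: [-0.001, 0.691, 0.723, -0.0]
wrist_force: [0.6, -0.2, 0.1]
opening: 0.291
gripper_force: 30.1
```

>>> {"fn": "play_rows", "kwargs": {"gripper": [1,1,1,1,1,1,1,1], "delta_pos": [[0,-0.07,-0.6],[0,0,-0.7],[0,0,-0.6],[0,0,-0.3],[0,0,-0.2],[0,0,-0.04],[0,0,-0.03],[0,0,0]], "turn": [[0,0,0],[0,0,0],[0,0,0],[0,0,0],[0,0,0],[0,0,0],[0,0,0],[0,0,0]]}}

```text
time_s: 18.3
tool_pos: [540.3, -202.6, 50.9]
tcp_rot: [0.001, 0.691, 0.723, 0.0]
wrist_force: [-0.3, 0.4, -0.6]
opening: 0.292
gripper_force: 30.1
```

>>> {"fn": "play_rows", "kwargs": {"gripper": [1,1,1,1,1,1,1,1], "delta_pos": [[0,0,0],[0,0,0],[0,0,0],[0,0,0],[0,0,0],[0,0,0],[0,0,0],[0,0,0]], "turn": [[0,0,0],[0,0,0],[0,0,0],[0,0,0],[0,0,0],[0,0,0],[0,0,0],[0,0,0]]}}

```text
time_s: 19.1
tool_pos: [539.8, -202.5, 50.3]
tcp_rot: [-0.0, 0.691, 0.723, -0.0]
wrist_force: [-1.0, -0.1, -0.2]
opening: 0.287
gripper_force: 30.1
```

>>> {"fn": "play_rows", "kwargs": {"gripper": [1,1,1,1,1,1,1,1], "delta_pos": [[0,0,-0.02],[0,0,-0.02],[0,0,-0.02],[0,0,0],[0,0,0],[0,0,0],[0,0,0],[0,0,0]], "turn": [[0,0,0],[0,0,0],[0,0,0],[0,0,0],[0,0,0],[0,0,0],[0,0,0],[0,0,0]]}}

```text
time_s: 19.9
tool_pos: [540.0, -202.6, 50.3]
tcp_rot: [0.0, 0.691, 0.723, -0.0]
wrist_force: [-5.2, 1.8, 11.7]
opening: 0.29
gripper_force: 30.2
```

>>> {"fn": "play_rows", "kwargs": {"gripper": [0,0,0,0,0,0,0,0], "delta_pos": [[0,0,0],[0,0,0],[0,0,0],[0,0,0],[0,0,0],[0,0,0.4],[0,0,0.8],[0,0,0.9]], "turn": [[0,0,0],[0,0,0],[0,0,0],[0,0,0],[0,0,0],[0,0,0],[0,0,0],[0,0,0]]}}

```text
time_s: 20.7
tool_pos: [539.2, -202.1, 112.1]
tcp_rot: [-0.001, 0.691, 0.723, -0.0]
wrist_force: [0.7, 0.4, 0.5]
opening: 0.929
gripper_force: 0.0
```

>>> {"fn": "play_rows", "kwargs": {"gripper": [0,0,0,0,0,0,0,0], "delta_pos": [[0,0,0.9],[0,0.3,0.5],[-0.2,0.8,0],[-0.2,1,0],[-0.2,1,0],[-0.2,1,0],[-0.2,1,0],[-0.2,1,0]], "turn": [[0,0,0],[0,0,0],[0,0,0],[0,0,0],[0,0,0],[0,0,0],[0,0,0],[0,0,0]]}}

```text
time_s: 21.5
tool_pos: [503.0, -17.7, 153.6]
tcp_rot: [-0.0, 0.691, 0.723, 0.0]
wrist_force: [1.1, 0.1, -0.1]
opening: 0.998
gripper_force: 0.0
```

>>> {"fn": "play_rows", "kwargs": {"gripper": [0,0,0,0,0,0,0,0], "delta_pos": [[-0.2,1,0],[-0.2,1,0],[-0.2,1,0],[-0.17,1,0],[0,0.8,0],[0,0.6,0],[0,0.3,0],[0,0,0]], "turn": [[0,0,0],[0,0,0],[0,0,0],[0,0,0],[0,0,0],[0,0,0],[0,0,0],[0,0,0]]}}

```text
time_s: 22.3
tool_pos: [480.3, 152.6, 153.6]
tcp_rot: [-0.0, 0.691, 0.723, -0.0]
wrist_force: [0.3, -1.1, -0.7]
opening: 0.999
gripper_force: 0.0
```

```bash
python3 - <<'E'
from h import *
c=eyes.camera('scene')['image'];cv2.imwrite('pics/p3.png',cv2.resize(c[120:330,140:480],None,fx=2.3,fy=2.3)[:,:,::-1])
E
```

```text
(no output)
```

View pics/p3.png

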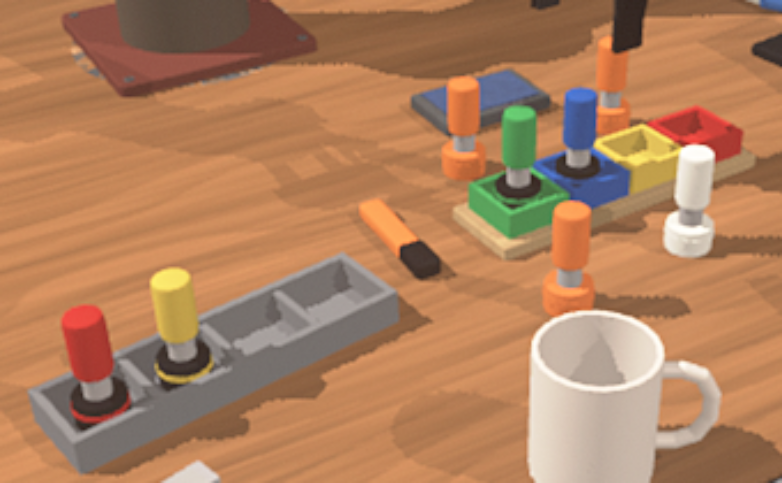

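Red (87,350) and yellow (176,310) stand upright in the two right pockets. Blue (579,125) and green (519,145) are undisturbed. Next is blue.

>>> {"fn": "play_rows", "kwargs": {"gripper": [0,0,0,0,0,0,0,0], "delta_pos": [[0.02,-0.03,-0.4],[0,0,-0.6],[0,0,-0.7],[0,0,-0.6],[0,0,-0.5],[0,0,-0.2],[0,0,-0.1],[0,0,0]], "turn": [[0,0,0],[0,0,0],[0,0,0],[0,0,0],[0,0,0],[0,0,0],[0,0,0],[0,0,0]]}}

```text
time_s: 23.15
tool_pos: [481.3, 150.2, 60.4]
tcp_rot: [-0.0, 0.691, 0.722, -0.0]
wrist_force: [0.4, 0.8, -0.7]
opening: 1.005
gripper_force: 0.0
```

>>> {"fn": "play_rows", "kwargs": {"gripper": [1,1,1,1,1,1,1,1], "delta_pos": [[0,0,0],[0,0,0],[0,0,0],[0,0,0],[0,0,0],[0,0,0],[0,0,0],[0,0,0]], "turn": [[0,0,0],[0,0,0],[0,0,0],[0,0,0],[0,0,0],[0,0,0],[0,0,0],[0,0,0]]}}

```text
time_s: 23.95
tool_pos: [481.3, 150.6, 60.5]
tcp_rot: [-0.0, 0.691, 0.723, -0.0]
wrist_force: [-0.2, 0.1, -0.0]
opening: 0.356
gripper_force: 0.0
```

>>> {"fn": "play_rows", "kwargs": {"gripper": [1,1,1,1,1,1,1,1], "delta_pos": [[0,0,0],[0,0,0],[0,0,0],[0,0,0.2],[0,0,0.6],[0,0,0.9],[0,0,0.9],[0,0,0.9]], "turn": [[0,0,0],[0,0,0],[0,0,0],[0,0,0],[0,0,0],[0,0,0],[0,0,0],[0,0,0]]}}

```text
time_s: 24.75
tool_pos: [481.1, 150.6, 166.9]
tcp_rot: [-0.0, 0.691, 0.723, -0.0]
wrist_force: [0.4, -0.9, -1.1]
opening: 0.289
gripper_force: 30.0
```

>>> {"fn": "play_rows", "kwargs": {"gripper": [1,1,1,1,1,1,1,1], "delta_pos": [[0,-0.3,0],[0,-0.7,0],[0.2,-1,0],[0.2,-1,0],[0.2,-1,0],[0.2,-1,0],[0.2,-1,0],[0.2,-1,0]], "turn": [[0,0,0],[0,0,0],[0,0,0],[0,0,0],[0,0,0],[0,0,0],[0,0,0],[0,0,0]]}}

```text
time_s: 25.55
tool_pos: [516.6, -60.9, 164.5]
tcp_rot: [-0.001, 0.691, 0.723, -0.0]
wrist_force: [0.1, -0.8, -1.1]
opening: 0.286
gripper_force: 30.0
```

>>> {"fn": "play_rows", "kwargs": {"gripper": [1,1,1,1,1,1,1,1], "delta_pos": [[0.13,-1,0],[0.1,-0.9,0],[0.1,-0.6,0],[0.1,-0.3,0],[0,0,0],[0,0,-0.4],[0,0,-0.5],[0,0,-0.5]], "turn": [[0,0,0],[0,0,0],[0,0,0],[0,0,0],[0,0,0],[0,0,0],[0,0,0],[0,0,0]]}}

```text
time_s: 26.35
tool_pos: [529.6, -142.1, 121.7]
tcp_rot: [-0.001, 0.691, 0.723, -0.0]
wrist_force: [-0.6, -0.4, -0.7]
opening: 0.289
gripper_force: 30.0
```

>>> {"fn": "play_rows", "kwargs": {"gripper": [1,1,1,1,1,1,1,1], "delta_pos": [[0,0,-0.6],[0,0,-0.7],[0,0,-0.6],[0,0,-0.3],[0,0,-0.15],[0,0,-0.04],[0,0,0],[0,0,0]], "turn": [[0,0,0],[0,0,0],[0,0,0],[0,0,0],[0,0,0],[0,0,0],[0,0,0],[0,0,0]]}}

```text
time_s: 27.15
tool_pos: [530.9, -143.6, 52.8]
tcp_rot: [0.001, 0.691, 0.723, 0.0]
wrist_force: [-0.1, 0.8, -1.1]
opening: 0.289
gripper_force: 30.0
```

>>> {"fn": "play_rows", "kwargs": {"gripper": [1,1,1,1,1,1,1,1], "delta_pos": [[0,0,-0.02],[0,0,-0.02],[0,0,-0.02],[0,0,0],[0,0,0],[0,0,0],[0,0,0],[0,0,0]], "turn": [[0,0,0],[0,0,0],[0,0,0],[0,0,0],[0,0,0],[0,0,0],[0,0,0],[0,0,0]]}}

```text
time_s: 27.95
tool_pos: [530.2, -143.4, 50.1]
tcp_rot: [0.0, 0.691, 0.723, 0.0]
wrist_force: [0.8, 0.5, -0.9]
opening: 0.288
gripper_force: 30.0
```

>>> {"fn": "play_rows", "kwargs": {"gripper": [1,1,1,1,1,1,1,1], "delta_pos": [[0,0,-0.02],[0,0,-0.02],[0,0,-0.02],[0,0,0],[0,0,0],[0,0,0],[0,0,0],[0,0,0]], "turn": [[0,0,0],[0,0,0],[0,0,0],[0,0,0],[0,0,0],[0,0,0],[0,0,0],[0,0,0]]}}

```text
time_s: 28.75
tool_pos: [530.4, -143.5, 49.4]
tcp_rot: [0.0, 0.691, 0.723, -0.0]
wrist_force: [-4.1, 1.3, 9.6]
opening: 0.293
gripper_force: 30.0
```

>>> {"fn": "play_rows", "kwargs": {"gripper": [0,0,0,0,0,0,0,0], "delta_pos": [[0,0,0],[0,0,0],[0,0,0],[0,0,0],[0,0,0],[0,0,0.4],[0,0,0.8],[0,0,0.9]], "turn": [[0,0,0],[0,0,0],[0,0,0],[0,0,0],[0,0,0],[0,0,0],[0,0,0],[0,0,0]]}}

```text
time_s: 29.55
tool_pos: [529.5, -143.1, 111.8]
tcp_rot: [-0.001, 0.691, 0.723, -0.0]
wrist_force: [0.1, -0.9, 1.1]
opening: 0.929
gripper_force: 0.0
```

>>> {"fn": "play_rows", "kwargs": {"gripper": [0,0,0,0,0,0,0,0], "delta_pos": [[0,0,0.9],[0,0.3,0.5],[-0.2,0.8,0],[-0.2,1,0],[-0.2,1,0],[-0.2,1,0],[-0.2,1,0],[-0.2,1,0]], "turn": [[0,0,0],[0,0,0],[0,0,0],[0,0,0],[0,0,0],[0,0,0],[0,0,0],[0,0,0]]}}

```text
time_s: 30.35
tool_pos: [493.5, 41.4, 153.4]
tcp_rot: [-0.0, 0.691, 0.723, 0.0]
wrist_force: [0.5, 0.4, 0.3]
opening: 0.999
gripper_force: 0.0
```

>>> {"fn": "play_rows", "kwargs": {"gripper": [0,0,0,0,0,0,0,0], "delta_pos": [[-0.2,0.9,0],[-0.2,0.6,0],[0,0.3,0],[0,0,0],[0,0,0],[0,0,-0.3],[0,0,-0.5],[0,0,-0.5]], "turn": [[0,0,0],[0,0,0],[0,0,0],[0,0,0],[0,0,0],[0,0,0],[0,0,0],[0,0,0]]}}

```text
time_s: 31.15
tool_pos: [482.4, 92.7, 113.4]
tcp_rot: [0.0, 0.692, 0.722, 0.0]
wrist_force: [0.1, 0.3, 0.2]
opening: 1.003
gripper_force: 0.0
```

>>> {"fn": "play_rows", "kwargs": {"gripper": [0,0,0,0,0,0,1,1], "delta_pos": [[-0.03,0.05,-0.5],[0,0,-0.5],[0,0,-0.4],[0,0,-0.3],[0,0,-0.1],[0,0,0],[0,0,0],[0,0,0]], "turn": [[0,0,0],[0,0,0],[0,0,0],[0,0,0],[0,0,0],[0,0,0],[0,0,0],[0,0,0]]}}

```text
time_s: 31.95
tool_pos: [482.0, 95.2, 61.0]
tcp_rot: [0.001, 0.691, 0.723, 0.001]
wrist_force: [-0.9, -0.0, 0.2]
opening: 0.898
gripper_force: 0.0
```

>>> {"fn": "play_rows", "kwargs": {"gripper": [1,1,1,1,1,1,1,1], "delta_pos": [[0,0,0],[0,0,0],[0,0,0],[0,0,0],[0,0,0],[0,0,0],[0,0,0],[0,0,0]], "turn": [[0,0,0],[0,0,0],[0,0,0],[0,0,0],[0,0,0],[0,0,0],[0,0,0],[0,0,0]]}}

```text
time_s: 32.75
tool_pos: [481.3, 95.1, 60.2]
tcp_rot: [-0.0, 0.691, 0.723, -0.0]
wrist_force: [-0.1, -0.3, -0.4]
opening: 0.293
gripper_force: 30.0
```

>>> {"fn": "play_rows", "kwargs": {"gripper": [1,1,1,1,1,1,1,1], "delta_pos": [[0,0,0],[0,0,0],[0,0,0],[0,0,0.2],[0,0,0.6],[0,0,0.9],[0,0,0.9],[0,0,0.9]], "turn": [[0,0,0],[0,0,0],[0,0,0],[0,0,0],[0,0,0],[0,0,0],[0,0,0],[0,0,0]]}}

```text
time_s: 33.55
tool_pos: [481.2, 95.1, 166.7]
tcp_rot: [0.0, 0.691, 0.723, 0.0]
wrist_force: [0.1, 0.2, -0.9]
opening: 0.292
gripper_force: 30.0
```

>>> {"fn": "play_rows", "kwargs": {"gripper": [1,1,1,1,1,1,1,1], "delta_pos": [[0,-0.3,0],[0.2,-0.7,0],[0.2,-1,0],[0.2,-1,0],[0.2,-1,0],[0.2,-1,0],[0.2,-0.6,0],[0.1,-0.34,0]], "turn": [[0,0,0],[0,0,0],[0,0,0],[0,0,0],[0,0,0],[0,0,0],[0,0,0],[0,0,0]]}}

```text
time_s: 34.35
tool_pos: [520.0, -84.9, 164.4]
tcp_rot: [-0.0, 0.692, 0.722, -0.0]
wrist_force: [-0.1, 1.0, -0.9]
opening: 0.291
gripper_force: 30.0
```

>>> {"fn": "play_rows", "kwargs": {"gripper": [1,1,1,1,1,1,1,1], "delta_pos": [[0,0,-0.3],[0,0,-0.6],[0,0,-0.7],[0,0,-0.7],[0,0,-0.6],[0,0,-0.5],[0,0,-0.3],[0,0,-0.1]], "turn": [[0,0,0],[0,0,0],[0,0,0],[0,0,0],[0,0,0],[0,0,0],[0,0,0],[0,0,0]]}}

```text
time_s: 35.15
tool_pos: [519.4, -82.3, 49.9]
tcp_rot: [-0.001, 0.691, 0.723, -0.0]
wrist_force: [-0.7, 0.3, 0.8]
opening: 0.29
gripper_force: 30.0
```

>>> {"fn": "play_rows", "kwargs": {"gripper": [1,1,1,1,1,1,1,1], "delta_pos": [[0,0,-0.02],[0,0,-0.01],[0,0,0],[0,0,0],[0,0,0],[0,0,0],[0,0,0],[0,0,0]], "turn": [[0,0,0],[0,0,0],[0,0,0],[0,0,0],[0,0,0],[0,0,0],[0,0,0],[0,0,0]]}}

```text
time_s: 35.95
tool_pos: [520.3, -83.1, 50.4]
tcp_rot: [0.0, 0.691, 0.723, 0.0]
wrist_force: [-0.2, 0.3, 0.4]
opening: 0.293
gripper_force: 30.0
```

>>> {"fn": "play_rows", "kwargs": {"gripper": [1,1,1,1,1,1,1,1], "delta_pos": [[0,0,-0.02],[0,0,-0.02],[0,0,-0.02],[0,0,-0.01],[0,0,0],[0,0,0],[0,0,0],[0,0,0]], "turn": [[0,0,0],[0,0,0],[0,0,0],[0,0,0],[0,0,0],[0,0,0],[0,0,0],[0,0,0]]}}

```text
time_s: 36.75
tool_pos: [520.5, -83.1, 49.1]
tcp_rot: [0.0, 0.691, 0.723, -0.0]
wrist_force: [-2.9, 1.0, 7.5]
opening: 0.291
gripper_force: 30.0
```

Contact. Release, rise, and back away so both cameras see the tray.

>>> {"fn": "play_rows", "kwargs": {"gripper": [0,0,0,0,0,0,0,0], "delta_pos": [[0,0,0],[0,0,0],[0,0,0],[0,0,0],[0,0,0],[0,0,0.4],[0,0,0.8],[0,0,0.9]], "turn": [[0,0,0],[0,0,0],[0,0,0],[0,0,0],[0,0,0],[0,0,0],[0,0,0],[0,0,0]]}}

```text
time_s: 37.55
tool_pos: [519.6, -82.9, 111.9]
tcp_rot: [-0.001, 0.691, 0.723, -0.0]
wrist_force: [0.1, 0.5, 0.3]
opening: 0.933
gripper_force: 0.0
```

>>> {"fn": "play_rows", "kwargs": {"gripper": [0,0,0,0,0,0,0,0], "delta_pos": [[0,0,0.9],[0,0.3,0.9],[0,0.8,0.5],[0,1,0],[0,1,0],[0,1,0],[0,1,0],[0,1,0]], "turn": [[0,0,0],[0,0,0],[0,0,0],[0,0,0],[0,0,0],[0,0,0],[0,0,0],[0,0,0]]}}

```text
time_s: 38.35
tool_pos: [520.3, 101.2, 181.4]
tcp_rot: [0.0, 0.691, 0.723, 0.0]
wrist_force: [0.2, 0.6, 0.6]
opening: 0.998
gripper_force: 0.0
```

>>> {"fn": "play_rows", "kwargs": {"gripper": [0,0,0,0,0,0,0,0], "delta_pos": [[0,1,0],[0,1,0],[0,1,0],[0,1,0],[0,0.8,0],[0,0.5,0],[0,0,0],[0,0,0]], "turn": [[0,0,0],[0,0,0],[0,0,0],[0,0,0],[0,0,0],[0,0,0],[0,0,0],[0,0,0]]}}

```text
time_s: 39.15
tool_pos: [520.3, 258.4, 180.4]
tcp_rot: [0.0, 0.691, 0.723, -0.0]
wrist_force: [0.1, 0.1, -0.1]
opening: 0.997
gripper_force: 0.0
```

```bash
python3 - <<'E'
from h import *
ct=eyes.camera('top');cs=eyes.camera('scene')
a=cv2.resize(cs['image'][120:345,145:460],(700,500));cv2.imwrite('pics/f1.png',a[:,:,::-1])
b=cv2.resize(ct['image'][235:305,335:480],None,fx=5,fy=5,interpolation=2);cv2.imwrite('pics/f2.png',b[:,:,::-1])
T=P(ct);S=P(cs)
for n,p in dict(red=(549.9,-260.8),yellow=(540,-202.6),blue=(530.4,-143.5),green=(520.5,-83.1)).items():
    for M,o,k in((T,(335,235),(5,5)),(S,(145,120),(700/315,500/225))):
        x=M@np.r_[p,88,1];print(n,((x[:2]/x[2]-o)*k).round())
print([np.round(d['location']) for d in spotter.tip_of('top','coffee_mug')])
E
```

```text
red [640. 118.]
red [ 68. 303.]
yellow [477. 143.]
yellow [151. 268.]
blue [311. 166.]
blue [230. 236.]
green [140. 191.]
green [304. 205.]
[array([739., -18.,   1.])]
```

View pics/f1.png

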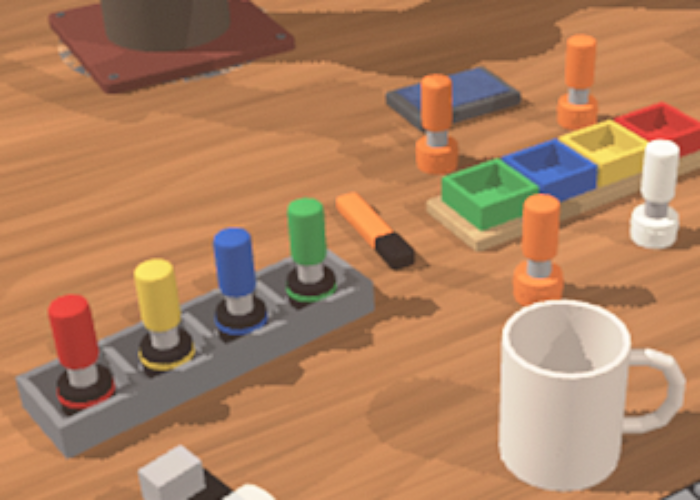

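View pics/f2.png

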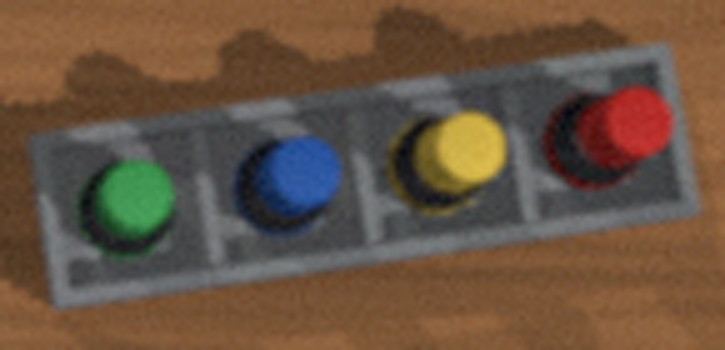

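All four stamps stand upright in the tray. The top crop shows green (138,197), blue (305,173), yellow (473,147) and red (640,121), each within about 1.5 mm of the position predicted for an 88 mm top. The mug has not moved.

```bash
python3 -c "
from cell import r
print(r.sign_off())"
```

```text
the job is handed in; nothing more can be done
None
```

The job is handed in: all four stamps stand upright on their pocket floors in reverse order (green, blue, yellow, red from left to right), and the mug has not moved.

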